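# Fetch the parts tin from behind the air tool

### The job

A small open parts tin stands under the riser shelf, and an air-tool body stands in its way. First move the tall air tool out of the way and stand it upright on the rubber mat; then draw the tin, which has a pull handle, out from under the shelf, keeping it level, and set it flat in the shallow tray with its plain end snug and square against the far end wall, its handle towards the robot, pushed up to it gently. Leave the shorter air tool, the carton and everything else where they are.

Things in the scene. Friction and masses are not known exactly. Their poses are not given: they have to be found in the camera images.
- shelf_edge (a point): Middle of the front edge (robot side) of the fixed steel riser shelf, at bench height. x points under the shelf, away from the robot; y along the edge; z up. Board of seven slats along y: 240 mm deep (x 0 to 240), 400 mm wide (y -200 to 200), underside 200 mm and top 218 mm above the bench; 20 mm square legs at its corners, open all round. Goods on it, 45 mm high, at least 150 mm back.
- tin_mid (a point): Centre, half-way up, of the loose open steel parts tin with bushings in it (one block with the tin): 80 mm long (x), 56 mm wide (y), 50 mm high (z); origin 25 mm above its underside. About 0.4 kg. At its -x end it has a pull handle (see tin_handle); its +x end is plain. It stands on the bench under the shelf, handle to the robot; the handle's free end is 35 to 55 mm in from the shelf's edge, so the gripper must come in tilted, under the board.
- tin_handle (a point): Grip point of the tin's pull handle, 68 mm in -x from tin_mid and 8 mm higher (33 mm above the tin's underside); same axes as tin_mid. The handle is a flat upright steel plate 10 mm thick (y), 30 mm high (18 to 48 mm above the underside), reaching 40 mm out of the tin's -x end along the tin's centre line; the grip point lies 12 mm from its free end. Pinch it across y.
- airtool_mid (a point): Half-way up the tall air-tool body, standing in front of the tin on the bench; loose, about 0.6 kg; origin on the barrel's axis 70 mm above its underside. Upright aluminium barrel 52 mm in diameter and 112 mm high, then a black cap 38 mm in diameter to 126 mm and a nipple 14 mm in diameter to 140 mm. A black side grip, 18 mm thick, sticks out along -x from the barrel to 77 mm from the axis, its top up to 93 mm high; so pinch the barrel across y from above.
- short_tool_mid (a point): Half-way up a shorter air-tool body of the same kind (barrel 46 mm in diameter, 75 mm high, 103 mm in all), standing in front of the carton, origin 50 mm above the bench. Bystander: leave it.
- carton_mid (a point): Centre of a closed cardboard carton 80 x 60 x 85 mm standing under the shelf beside the tin. Bystander: leave it.
- mat_top (a point): Centre of the upper face of the square black rubber mat on the bench, 150 x 150 x 4 mm, fixed, to one side of the robot.
- tray_end (a point): In the fixed, shallow, open plastic tray, on the other side of the robot from the mat: the point at the middle of the inner face of its far end wall, on the inner floor. x points out through that wall (away from the robot), y along the wall. Inside, the tray is 228 mm long (x from -228 to 0 here) and 168 mm wide (y -84 to +84); floor 6 mm above the bench, walls 6 mm thick, their top 54 mm above the inner floor (trim along the rim is 4 mm wider).
- end_cap: Black ring, 44 mm in diameter and 14 mm high, lying in the tray's near part (at least 150 mm from the far wall); origin under its centre. Bystander: leave it.
- oil: Blue bottle, 48 mm in diameter, 130 mm high, standing on the bench; origin under its centre. Bystander: leave it.
- spanner: Steel spanner 200 mm long lying on the bench to the right of the shelf. Bystander: leave it.
Mind the look-alikes: they are no part of the job. What is shaped like the part that bears tin_mid but turquoise is not meant.

How it is judged:
By the outcome, as a careful person would: the job done as asked, in the order asked, and still so for the second after the job is handed in, with the robot touching nothing.
It also fails if it takes over 69 s, if anything falls off the work surface, if the arm or the gripper's body presses on something with over 40 N, if the wrist force passes 120 N, or if a joint passes its speed limit or range.

### The arm

A 6-joint arm with a two-finger parallel gripper is mounted at the origin on the work surface. World frame = base frame: x ahead of the robot, y to its left, z up, the work surface at z = 0. Lengths are in m, angles in degrees, forces in N, time in s.
With the tool pointing down it reaches from about 0.25 to 0.725 m from the base axis. Payload 9.7 kg.
Tool frame: the origin (TCP) lies at the very end of the fingers, on their centre line; the grasp point (between the pads) lies 19 mm behind it; z points along the fingers, y is the line along which they close (so a half turn about z gives the same grasp; the last joint's range is limited). The gripper opens to 85 mm and grips with 20 to 120 N. Pads are 22 mm wide; open, the fingers measure 114 mm over their backs; the gripper's body (76 mm by 85 mm) begins 54 mm behind the grasp point. The pads swing forward as they close: fully open they stand 13 mm farther back than shut.
Start: joints at [72.708, 4.979, 10.078, 95.1, 0, 90], TCP at [0.163, 0.525, 0.231] pointing down, gripper open.
Joint ranges: [-179.16, 179.16], [-48.56, 103.87], [-65.8, 70.77], [-126.05, 130.52], [-82.76, 87.17], [-180, 180]. Speed limits (degrees/s): [127.2, 127.2, 147.25, 180, 180, 180].

### API

Orientations are given as [roll, pitch, yaw] about the fixed x, y, z axes, in that order (R = Rz(yaw) Ry(pitch) Rx(roll)).
In Python, from workcell import telemetry, optics, workorder gives the robot as it stands.
- The arm moves only by the shell command python3 -m handwheel 'ROWS' [FORCE]. ROWS is JSON, a list of rows, each an object of numbers: "tx", "ty", "tz": the shift along the tool's x, y, z in m; "ax", "ay", "az": the turn, a rotation vector about the tool's x, y, z in degrees; "jaw": the gripper command: -1 is shut, 1 is fully open, values between are in proportion. A call has exactly 10 rows; each row shifts and turns the commanded pose from where the row before left it, along the tool's axes as they then stand; what a row does not reach is not made up. A row lasts 1/8 s, in which the tool goes at most 62.5 mm and 10.7 degrees, less where a joint would pass 70% of its speed; a pose out of reach is approached as far as the arm can. A call is refused whole if a number of a shift passes 0.0625 or a number of a turn 10.7, either way. A call with a gripper value outside its range is refused whole. The fingers move at their own pace and stop on an object; FORCE is the grip in N (left out, the last holds). Time passes only in rows, so rows that do not move let the fingers close, or fill a call up. It gives the time, the measured TCP pose, the force, the opening and the grip force at its end, in the units of the state.
- telemetry.get_obs(): the state, without advancing time (a new reading comes with each control period).
- optics.camera(name): name is "scene" or "top" or "wrist"; returns a dict with "color" (420x560x3 uint8, red, green, blue), "K" (3x3 intrinsics, pixels), "extrinsics" (4x4, takes a point from camera to world coordinates); the wrist camera has in their place "mount" (4x4, takes a point from camera to tool coordinates, whose origin is the TCP and whose axes are the flange's). Camera axes: x right, y down, z forward; pixel columns grow to the right and rows downward; lengths in m; the calibration is good to about 2 mm. A picture is of the moment at which its call begins: read the wrist's pose just before it. There is no depth.
- workorder.job_done(): hands the job in; it is judged then, once.
The state is a dict: "time": time; "q": joint angles; "qd": joint speeds; "joint_efforts": joint torques, N m; "ee_pos": TCP position; "tcp_rot": TCP orientation; "wrist_force": force on the tool from outside, world axes, zero at the start; "torque": the same for the moment, N m; "opening": finger opening in m; "grasp_force": force on a finger pad.
Only numpy, scipy, OpenCV 4.12 (cv2) and the standard library are available. Lean on these libraries where they do the work, as an engineer would, in place of code of your own. Each camera call takes 0.05 s, during which the arm holds its last target. There are 200 camera calls.

## Working session

There is one attempt and no reset: what is moved stays moved. The work goes in short steps, Python scripts to look and compute and a shell command to move; the robot and the scene stay as the last step left them, time stands still between calls to the robot, and variables do not carry over. Pictures are saved under pics/ and viewed, at most 10 in all, crops included, and the job is handed in when it is done.

```bash
ls; mkdir -p pics; python3 - <<'E'
from workcell import telemetry, optics
import cv2, numpy as np
np.set_printoptions(suppress=True,precision=4)
o=telemetry.get_obs(); print(o)
for n in ("scene","top"):
    c=optics.camera(n); cv2.imwrite(f"pics/{n}0.png",c["color"][:,:,::-1]); print(n,c["K"],c["extrinsics"])
    np.savez(f"{n}0.npz",**c)
c=optics.camera("wrist");print(c["K"],c["mount"])
E
```

```text
pics
{'time': 0.0, 'q': array([72.7079,  5.0115, 10.0329, 95.101 , -0.0003, 90.0024]), 'qd': array([-0.0077, -0.0556,  0.0559,  0.1477, -0.0738, -0.0404]), 'joint_efforts': array([  0.0018, -52.0396,  46.4795,   0.0165,   0.    ,   0.    ]), 'ee_pos': array([0.1634, 0.5249, 0.2306]), 'tcp_rot': array([-179.9205,    0.0003,  162.7055]), 'wrist_force': array([-0.4302, -0.8054, -0.6878]), 'torque': array([-0.0087, -0.0076,  0.0193]), 'grasp_force': 0.0, 'opening': 0.08546980512773834}
scene [[378.969    0.     284.5863]
 [  0.     378.969  211.549 ]
 [  0.       0.       1.    ]] [[ 0.9191  0.3247 -0.2234  0.7063]
 [ 0.394  -0.7437  0.54   -0.4341]
 [ 0.0092 -0.5843 -0.8115  0.7826]
 [ 0.      0.      0.      1.    ]]
top [[402.6584   0.     283.1937]
 [  0.     402.6584 203.6509]
 [  0.       0.       1.    ]] [[ 0.0159 -0.9847  0.1735  0.3568]
 [-0.9999 -0.015   0.0069  0.0149]
 [-0.0042 -0.1736 -0.9848  0.9502]
 [ 0.      0.      0.      1.    ]]
[[376.7242   0.     281.0612]
 [  0.     376.7242 209.7478]
 [  0.       0.       1.    ]] [[-0.0002 -0.9565 -0.2918  0.0757]
 [ 1.     -0.0002  0.      0.    ]
 [-0.0001 -0.2918  0.9565 -0.143 ]
 [ 0.      0.      0.      1.    ]]
```

View pics/scene0.png

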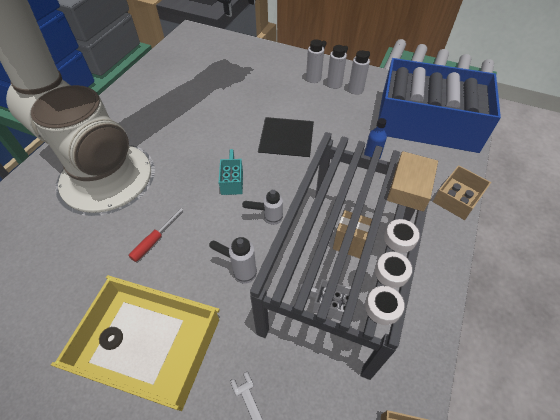

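View pics/top0.png

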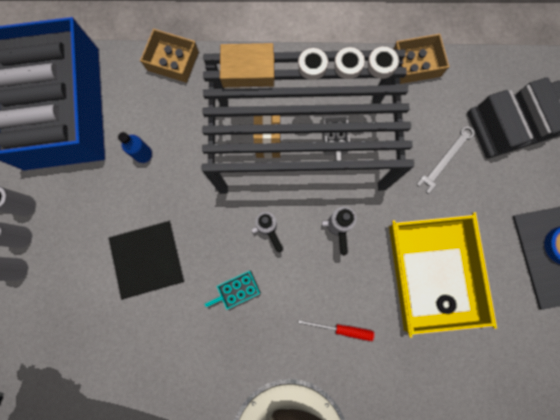

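The top view shows the tall tool at about (344,217) and the short one at (266,222). The tin is under the slats at about (337,130), with its handle near (338,155). The turquoise look-alike is at (238,288), and the brown boxes at (170,55) and (420,57) are also no part of the job. The carton is at (267,130), the mat at (146,260) and the tray at (443,275).

Candidates:
- **Tin:** grey at (337,130), chosen. Rejected are turquoise (238,288) and the brown boxes (170,55) and (420,57).
- **Tool:** tall, with the larger barrel, at (344,217), chosen. Rejected is the short one at (266,222).

I'll check this in one close crop.

```bash
cat > h.py <<'E'
import numpy as np, cv2
from scipy.spatial.transform import Rotation as R
np.set_printoptions(suppress=True,precision=4)
def ray(K,T,u,v,z):
    d=T[:3,:3]@np.linalg.solve(K,[u,v,1.]); p=T[:3,3]; return p+d*(z-p[2])/d[2]
def proj(K,T,P):
    p=T[:3,:3].T@(np.asarray(P)-T[:3,3]); q=K@p; return q[:2]/q[2]
def wristT(c,o): 
    T=np.eye(4);T[:3,:3]=R.from_euler('xyz',o["tcp_rot"],degrees=True).as_matrix();T[:3,3]=o["ee_pos"];return T@c["mount"]
E
python3 - <<'E'
from h import *
t=np.load("top0.npz");K,T=t["K"],t["extrinsics"]
im=t["color"][90:300,230:510,::-1]; im=cv2.resize(im,None,fx=2.8,fy=2.8,interpolation=cv2.INTER_CUBIC); cv2.imwrite("pics/crop1.png",im)
for n,u,v,z in [("tall",345,213,.14),("short",265,217,.103),("mat",146,260,.004),("tinHfree",338,160,.045),("tin",336,130,.05),("deco",238,288,.05)]: print(n,ray(K,T,u,v,z))
E
```

```text
tall [ 0.4822 -0.1054  0.14  ]
short [0.4767 0.0591 0.103 ]
mat [0.3852 0.3393 0.004 ]
tinHfree [ 0.6213 -0.1045  0.045 ]
tin [ 0.6926 -0.0998  0.05  ]
deco [0.3263 0.1172 0.05  ]
```

View pics/crop1.png

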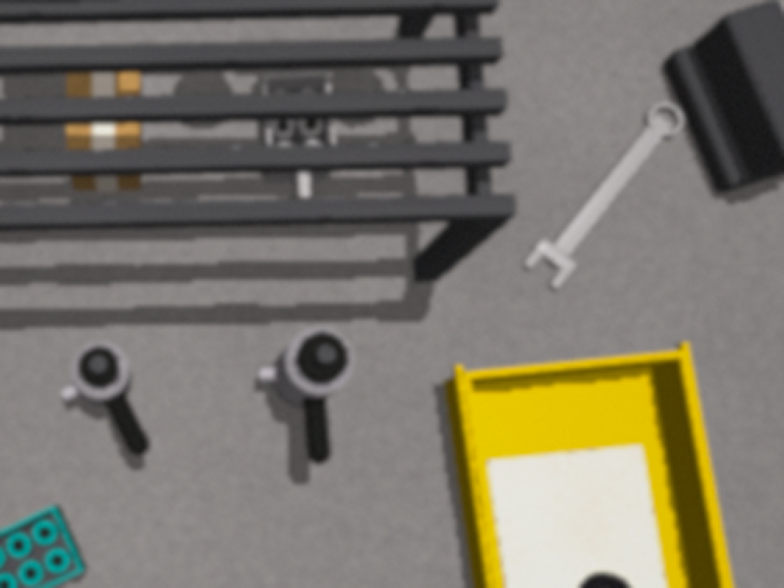

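The crop confirms the choice: the grey tin with its light handle ends at crop (305,195). The tall tool's cap is at (322,355), and its grip runs towards the robot to (318,455). The tool also has a small side stub at (266,378).

```bash
cat >> h.py <<'E'
def mat(p,rpy):
    T=np.eye(4);T[:3,:3]=R.from_euler('xyz',rpy,degrees=True).as_matrix();T[:3,3]=p;return T
def plan(p,rpy,n,start=None):
    from workcell import telemetry
    from scipy.linalg import fractional_matrix_power as fp
    o=telemetry.get_obs(); T0=mat(o["ee_pos"],o["tcp_rot"]) if start is None else mat(*start)
    D=np.real(fp(np.linalg.inv(T0)@mat(p,rpy),1/n))
    print("n",n,"t(mm)",np.round(D[:3,3]*1000,2),"r",np.round(R.from_matrix(D[:3,:3]).as_rotvec(degrees=True),2))
E
python3 - <<'E'
from h import *
t=np.load("top0.npz");K,T=t["K"],t["extrinsics"]
c=lambda u,v,z: ray(K,T,230+u/2.8,90+v/2.8,z)
for n,a in dict(nip=(326,353,.14),grip_end=(319,458,.08),stub=(264,378,.06),stubhi=(264,378,.1),hfree=(305,198,.048),hroot=(304,172,.048),tinL=(263,145,.05),tinR=(330,140,.05),shelfR=(512,213,.2),trayL=(463,378,.06),trayR=(688,355,.06),trayLin=(475,390,.06),trayRin=(683,368,.06)).items(): print(n,c(*a))
print("shelf left front",ray(K,T,203,180,.2)); 
for u,v in ((109,236),(168,222),(183,282),(122,298)): print("mat",ray(K,T,u,v,.004))
for u,v in ((393,222),(476,214),(495,328),(411,335)): print("tray",ray(K,T,u,v,.06))
plan([.40,-.10,.29],[180,0,180],19)
E
```

```text
nip [ 0.4759 -0.1082  0.14  ]
grip_end [ 0.4033 -0.111   0.08  ]
stub [ 0.4668 -0.071   0.06  ]
stubhi [ 0.4619 -0.0671  0.1   ]
hfree [ 0.6187 -0.1063  0.048 ]
hroot [ 0.6411 -0.1056  0.048 ]
tinL [ 0.6634 -0.0714  0.05  ]
tinR [ 0.6685 -0.1272  0.05  ]
shelfR [ 0.5661 -0.2277  0.2   ]
trayL [ 0.4693 -0.2288  0.06  ]
trayR [ 0.4905 -0.4081  0.06  ]
trayLin [ 0.4599 -0.2379  0.06  ]
trayRin [ 0.48   -0.4035  0.06  ]
shelf left front [0.5326 0.1743 0.2   ]
mat [0.4399 0.4309 0.004 ]
mat [0.4752 0.2938 0.004 ]
mat [0.3363 0.25   0.004 ]
mat [0.298 0.388 0.004]
tray [ 0.4759 -0.2237  0.06  ]
tray [ 0.4967 -0.4092  0.06  ]
tray [ 0.2523 -0.4331  0.06  ]
tray [ 0.235  -0.2543  0.06  ]
n 19 t(mm) [-17.56 -30.63  -3.1 ] r [-0.   -0.   -0.91]
```

```bash
r='{"tx":-0.0176,"ty":-0.0306,"tz":-0.0031,"az":-0.91,"jaw":1}'
python3 -m handwheel '[{"tx":-0.0176,"ty":-0.0306,"tz":-0.0031,"az":-0.91,"jaw":1},{"tx":-0.0176,"ty":-0.0306,"tz":-0.0031,"az":-0.91,"jaw":1},{"tx":-0.0176,"ty":-0.0306,"tz":-0.0031,"az":-0.91,"jaw":1},{"tx":-0.0176,"ty":-0.0306,"tz":-0.0031,"az":-0.91,"jaw":1},{"tx":-0.0176,"ty":-0.0306,"tz":-0.0031,"az":-0.91,"jaw":1},{"tx":-0.0176,"ty":-0.0306,"tz":-0.0031,"az":-0.91,"jaw":1},{"tx":-0.0176,"ty":-0.0306,"tz":-0.0031,"az":-0.91,"jaw":1},{"tx":-0.0176,"ty":-0.0306,"tz":-0.0031,"az":-0.91,"jaw":1},{"tx":-0.0176,"ty":-0.0306,"tz":-0.0031,"az":-0.91,"jaw":1},{"tx":-0.0176,"ty":-0.0306,"tz":-0.0031,"az":-0.91,"jaw":1}]'
python3 -m handwheel '[{"tx":-0.0176,"ty":-0.0306,"tz":-0.0031,"az":-0.91,"jaw":1},{"tx":-0.0176,"ty":-0.0306,"tz":-0.0031,"az":-0.91,"jaw":1},{"tx":-0.0176,"ty":-0.0306,"tz":-0.0031,"az":-0.91,"jaw":1},{"tx":-0.0176,"ty":-0.0306,"tz":-0.0031,"az":-0.91,"jaw":1},{"tx":-0.0176,"ty":-0.0306,"tz":-0.0031,"az":-0.91,"jaw":1},{"tx":-0.0176,"ty":-0.0306,"tz":-0.0031,"az":-0.91,"jaw":1},{"tx":-0.0176,"ty":-0.0306,"tz":-0.0031,"az":-0.91,"jaw":1},{"tx":-0.0176,"ty":-0.0306,"tz":-0.0031,"az":-0.91,"jaw":1},{"tx":-0.0176,"ty":-0.0306,"tz":-0.0031,"az":-0.91,"jaw":1},{"jaw":1}]'
python3 - <<'E'
from h import *
from workcell import telemetry, optics
o=telemetry.get_obs();c=optics.camera("wrist");T=wristT(c,o)
np.savez("w1.npz",K=c["K"],T=T,color=c["color"]);cv2.imwrite("pics/w1.png",c["color"][:,:,::-1]);print(o["time"],o["q"],o["ee_pos"],o["tcp_rot"])
E
```

```text
0.15 [72.7087  5.0025 10.0459 95.098  -0.0006 89.9988] [0.1634 0.525  0.2308] [-179.9454    0.0005  162.7099]$[0]: bad value
$[0]: bad value
```

View pics/w1.png

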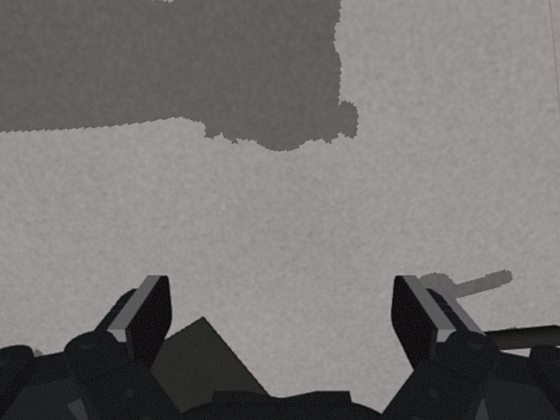

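The call was refused because each row seems to need all seven keys. The picture only shows bare bench at the start pose.

```bash
python3 -m handwheel '[{"tx":-0.0176,"ty":-0.0306,"tz":-0.0031,"ax":0,"ay":0,"az":-0.91,"jaw":1},{"tx":-0.0176,"ty":-0.0306,"tz":-0.0031,"ax":0,"ay":0,"az":-0.91,"jaw":1},{"tx":-0.0176,"ty":-0.0306,"tz":-0.0031,"ax":0,"ay":0,"az":-0.91,"jaw":1},{"tx":-0.0176,"ty":-0.0306,"tz":-0.0031,"ax":0,"ay":0,"az":-0.91,"jaw":1},{"tx":-0.0176,"ty":-0.0306,"tz":-0.0031,"ax":0,"ay":0,"az":-0.91,"jaw":1},{"tx":-0.0176,"ty":-0.0306,"tz":-0.0031,"ax":0,"ay":0,"az":-0.91,"jaw":1},{"tx":-0.0176,"ty":-0.0306,"tz":-0.0031,"ax":0,"ay":0,"az":-0.91,"jaw":1},{"tx":-0.0176,"ty":-0.0306,"tz":-0.0031,"ax":0,"ay":0,"az":-0.91,"jaw":1},{"tx":-0.0176,"ty":-0.0306,"tz":-0.0031,"ax":0,"ay":0,"az":-0.91,"jaw":1},{"tx":-0.0176,"ty":-0.0306,"tz":-0.0031,"ax":0,"ay":0,"az":-0.91,"jaw":1}]'
python3 - <<'E'
from h import *
plan([.40,-.10,.29],[180,0,180],9)
E
```

```text
time: 1.45
ee_pos: [0.265, 0.1863, 0.2624]
tcp_rot: [180.0, 0.0, 171.9]
wrist_force: [0.2, 0.5, -0.9]
opening: 0.0855
grasp_force: 0.0
n 9 t(mm) [-17.48 -30.56  -3.07] r [ 0.   0.  -0.9]
```

```bash
python3 -m handwheel '[{"tx":-0.0176,"ty":-0.0306,"tz":-0.0031,"ax":0,"ay":0,"az":-0.9,"jaw":1},{"tx":-0.0176,"ty":-0.0306,"tz":-0.0031,"ax":0,"ay":0,"az":-0.9,"jaw":1},{"tx":-0.0176,"ty":-0.0306,"tz":-0.0031,"ax":0,"ay":0,"az":-0.9,"jaw":1},{"tx":-0.0176,"ty":-0.0306,"tz":-0.0031,"ax":0,"ay":0,"az":-0.9,"jaw":1},{"tx":-0.0176,"ty":-0.0306,"tz":-0.0031,"ax":0,"ay":0,"az":-0.9,"jaw":1},{"tx":-0.0176,"ty":-0.0306,"tz":-0.0031,"ax":0,"ay":0,"az":-0.9,"jaw":1},{"tx":-0.0176,"ty":-0.0306,"tz":-0.0031,"ax":0,"ay":0,"az":-0.9,"jaw":1},{"tx":-0.0176,"ty":-0.0306,"tz":-0.0031,"ax":0,"ay":0,"az":-0.9,"jaw":1},{"tx":-0.0176,"ty":-0.0306,"tz":-0.0031,"ax":0,"ay":0,"az":-0.9,"jaw":1},{"tx":0,"ty":0,"tz":0,"ax":0,"ay":0,"az":0,"jaw":1}]'
python3 - <<'E'
from h import *
from workcell import telemetry, optics
o=telemetry.get_obs();c=optics.camera("wrist");T=wristT(c,o)
np.savez("w2.npz",K=c["K"],T=T,color=c["color"]);cv2.imwrite("pics/w2.png",c["color"][:,:,::-1]);print(o["time"],o["q"],o["ee_pos"],o["tcp_rot"])
E
```

```text
time: 2.7
ee_pos: [0.4011, -0.101, 0.2896]
tcp_rot: [180.0, -0.1, 179.8]
wrist_force: [-0.9, 0.2, 0.2]
opening: 0.0851
grasp_force: 0.0
2.7 [-14.1319 -11.6148   0.8707 102.5502  -0.0092 -13.9026] [ 0.4011 -0.101   0.2896] [179.9933  -0.065  179.7707]
```

View pics/w2.png

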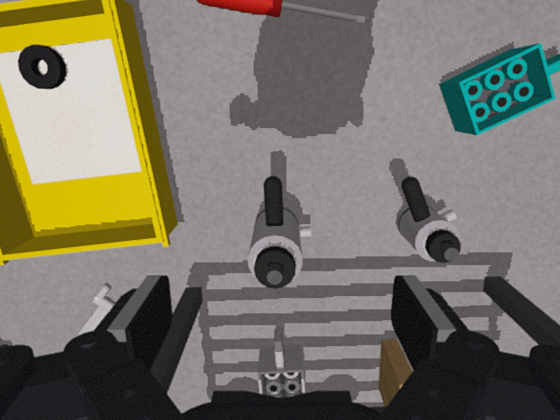

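The wrist view from above shows:
- **Tall tool:** nipple (274,277), barrel rim centre about (275,257), stub tip (309,231), grip tip (273,180).
- **Tin:** handle from about (278,343) to (283,367), and the tin's front top edge from (261,370) to (302,369).
- **Tray:** far wall from (3,258) to (165,238).

```bash
python3 - <<'E'
from h import *
w=np.load("w2.npz");t=np.load("top0.npz")
c=lambda u,v,z: ray(w["K"],w["T"],u,v,z)
def tri(pw,pc):
    A=[];b=[]
    for K,T,u in ((w["K"],w["T"],pw),(t["K"],t["extrinsics"],(230+pc[0]/2.8,90+pc[1]/2.8))):
        d=T[:3,:3]@np.linalg.solve(K,[*u,1.]);d/=np.linalg.norm(d);P=np.eye(3)-np.outer(d,d);A.append(P);b.append(P@T[:3,3])
    return np.linalg.lstsq(np.vstack(A),np.hstack(b),rcond=None)[0]
print("stub tri",tri((309,231),(260,378)),"nip tri",tri((274,277),(326,353)))
for n,a in dict(nip=(274,277,.14),rim=(275,257,.112),gript=(273,180,.085),hfree=(278,343,.048),hroot=(283,367,.048),tinL=(261,370,.05),tinR=(302,369,.05),trayL=(3,258,.06),trayR=(165,238,.06),trayinL=(10,245,.06),trayinR=(160,229,.06)).items(): print(n,c(*a))
cv2.imwrite("pics/w2c.png",cv2.resize(w["color"][170:400,150:350,::-1],None,fx=2.6,fy=2.6,interpolation=cv2.INTER_CUBIC))
E
```

```text
stub tri [ 0.4693 -0.0698  0.0408] nip tri [ 0.4758 -0.1077  0.139 ]
nip [ 0.475 -0.107  0.14 ]
rim [ 0.4688 -0.1065  0.112 ]
gript [ 0.402  -0.1082  0.085 ]
hfree [ 0.6091 -0.1051  0.048 ]
hroot [ 0.6435 -0.0992  0.048 ]
tinL [ 0.6461 -0.1261  0.05  ]
tinR [ 0.6449 -0.0761  0.05  ]
trayL [ 0.4919 -0.4001  0.06  ]
trayR [ 0.4697 -0.2237  0.06  ]
trayinL [ 0.4769 -0.3894  0.06  ]
trayinR [ 0.4595 -0.228   0.06  ]
```

View pics/w2c.png

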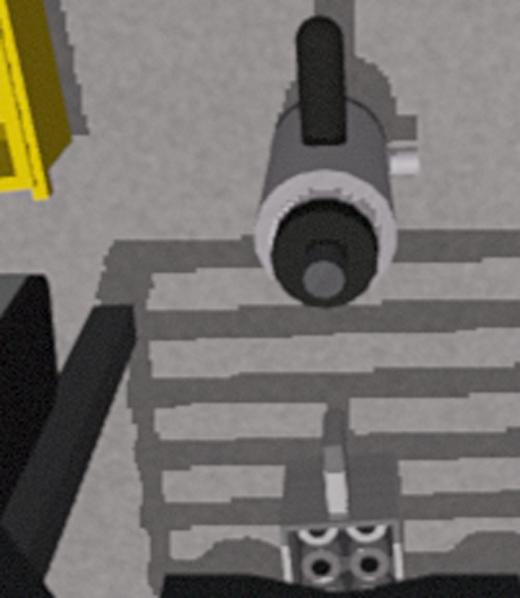

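```bash
python3 -m handwheel '[{"tx":-0.015,"ty":-0.0012,"tz":0.01,"ax":0,"ay":0,"az":0,"jaw":1},{"tx":-0.015,"ty":-0.0012,"tz":0.01,"ax":0,"ay":0,"az":0,"jaw":1},{"tx":-0.015,"ty":-0.0012,"tz":0.01,"ax":0,"ay":0,"az":0,"jaw":1},{"tx":-0.015,"ty":-0.0012,"tz":0.01,"ax":0,"ay":0,"az":0,"jaw":1},{"tx":-0.015,"ty":-0.0012,"tz":0.01,"ax":0,"ay":0,"az":0,"jaw":1},{"tx":0,"ty":0,"tz":0.033,"ax":0,"ay":0,"az":0,"jaw":1},{"tx":0,"ty":0,"tz":0.033,"ax":0,"ay":0,"az":0,"jaw":1},{"tx":0,"ty":0,"tz":0.033,"ax":0,"ay":0,"az":0,"jaw":1},{"tx":0,"ty":0,"tz":0.033,"ax":0,"ay":0,"az":0,"jaw":1},{"tx":0,"ty":0,"tz":0.034,"ax":0,"ay":0,"az":0,"jaw":1}]' 40
python3 -m handwheel '[{"tx":0,"ty":0,"tz":0,"ax":0,"ay":0,"az":0,"jaw":1},{"tx":0,"ty":0,"tz":0,"ax":0,"ay":0,"az":0,"jaw":-1},{"tx":0,"ty":0,"tz":0,"ax":0,"ay":0,"az":0,"jaw":-1},{"tx":0,"ty":0,"tz":0,"ax":0,"ay":0,"az":0,"jaw":-1},{"tx":0,"ty":0,"tz":0,"ax":0,"ay":0,"az":0,"jaw":-1},{"tx":0,"ty":0,"tz":0,"ax":0,"ay":0,"az":0,"jaw":-1},{"tx":0,"ty":0,"tz":0,"ax":0,"ay":0,"az":0,"jaw":-1},{"tx":0,"ty":0,"tz":0,"ax":0,"ay":0,"az":0,"jaw":-1},{"tx":0,"ty":0,"tz":0,"ax":0,"ay":0,"az":0,"jaw":-1},{"tx":0,"ty":0,"tz":0,"ax":0,"ay":0,"az":0,"jaw":-1}]' 40
```

```text
time: 4.0
ee_pos: [0.476, -0.1057, 0.0728]
tcp_rot: [-180.0, 0.0, 179.9]
wrist_force: [0.7, -0.2, 0.2]
opening: 0.0855
grasp_force: 0.0
time: 5.25
ee_pos: [0.4767, -0.1062, 0.0762]
tcp_rot: [-179.9, 0.2, 179.9]
wrist_force: [-0.7, -1.4, 5.8]
opening: 0.0509
grasp_force: 41.7
```

```bash
python3 -m handwheel '[{"tx":0,"ty":0,"tz":-0.03,"ax":0,"ay":0,"az":0,"jaw":-1},{"tx":0,"ty":0,"tz":-0.05,"ax":0,"ay":0,"az":0,"jaw":-1},{"tx":0,"ty":0,"tz":-0.05,"ax":0,"ay":0,"az":0,"jaw":-1},{"tx":0,"ty":0,"tz":-0.03,"ax":0,"ay":0,"az":0,"jaw":-1},{"tx":0.004,"ty":0.02,"tz":-0.02,"ax":0,"ay":0,"az":0,"jaw":-1},{"tx":0.0075,"ty":0.0375,"tz":0,"ax":0,"ay":0,"az":0,"jaw":-1},{"tx":0.0075,"ty":0.0375,"tz":0,"ax":0,"ay":0,"az":0,"jaw":-1},{"tx":0.0075,"ty":0.0375,"tz":0,"ax":0,"ay":0,"az":0,"jaw":-1},{"tx":0.0075,"ty":0.0375,"tz":0,"ax":0,"ay":0,"az":0,"jaw":-1},{"tx":0.0075,"ty":0.0375,"tz":0,"ax":0,"ay":0,"az":0,"jaw":-1}]' 50
python3 -m handwheel '[{"tx":0.0075,"ty":0.0375,"tz":0,"ax":0,"ay":0,"az":0,"jaw":-1},{"tx":0.0075,"ty":0.0375,"tz":0,"ax":0,"ay":0,"az":0,"jaw":-1},{"tx":0.0075,"ty":0.0375,"tz":0,"ax":0,"ay":0,"az":0,"jaw":-1},{"tx":0.0075,"ty":0.0375,"tz":0,"ax":0,"ay":0,"az":0,"jaw":-1},{"tx":0.0075,"ty":0.0375,"tz":0,"ax":0,"ay":0,"az":0,"jaw":-1},{"tx":0.0075,"ty":0.0375,"tz":0,"ax":0,"ay":0,"az":0,"jaw":-1},{"tx":0.003,"ty":0.0145,"tz":0.02,"ax":0,"ay":0,"az":0,"jaw":-1},{"tx":0,"ty":0,"tz":0.04,"ax":0,"ay":0,"az":0,"jaw":-1},{"tx":0,"ty":0,"tz":0.04,"ax":0,"ay":0,"az":0,"jaw":-1},{"tx":0,"ty":0,"tz":0.04,"ax":0,"ay":0,"az":0,"jaw":-1}]' 50
```

```text
time: 6.5
ee_pos: [0.4338, 0.103, 0.254]
tcp_rot: [-180.0, -0.0, 179.9]
wrist_force: [0.3, -0.5, -7.2]
opening: 0.0505
grasp_force: 55.0
time: 7.75
ee_pos: [0.3864, 0.3413, 0.1125]
tcp_rot: [-180.0, -0.0, 179.9]
wrist_force: [0.9, -0.4, -7.7]
opening: 0.0507
grasp_force: 55.3
```

```bash
python3 -m handwheel '[{"tx":0,"ty":0,"tz":0.01,"ax":0,"ay":0,"az":0,"jaw":-1},{"tx":0,"ty":0,"tz":0.01,"ax":0,"ay":0,"az":0,"jaw":-1},{"tx":0,"ty":0,"tz":0.004,"ax":0,"ay":0,"az":0,"jaw":-1},{"tx":0,"ty":0,"tz":0.003,"ax":0,"ay":0,"az":0,"jaw":-1},{"tx":0,"ty":0,"tz":0.002,"ax":0,"ay":0,"az":0,"jaw":-1},{"tx":0,"ty":0,"tz":0.002,"ax":0,"ay":0,"az":0,"jaw":-1},{"tx":0,"ty":0,"tz":0.001,"ax":0,"ay":0,"az":0,"jaw":-1},{"tx":0,"ty":0,"tz":0.001,"ax":0,"ay":0,"az":0,"jaw":-1},{"tx":0,"ty":0,"tz":0,"ax":0,"ay":0,"az":0,"jaw":-1},{"tx":0,"ty":0,"tz":0,"ax":0,"ay":0,"az":0,"jaw":-1}]' 50
```

```text
time: 9.0
ee_pos: [0.3868, 0.3415, 0.0812]
tcp_rot: [180.0, -0.0, 179.9]
wrist_force: [0.0, 0.3, -7.7]
opening: 0.0505
grasp_force: 55.5
```

```bash
python3 -m handwheel '[{"tx":0,"ty":0,"tz":0.001,"ax":0,"ay":0,"az":0,"jaw":-1},{"tx":0,"ty":0,"tz":0.001,"ax":0,"ay":0,"az":0,"jaw":-1},{"tx":0,"ty":0,"tz":0.001,"ax":0,"ay":0,"az":0,"jaw":-1},{"tx":0,"ty":0,"tz":0,"ax":0,"ay":0,"az":0,"jaw":-1},{"tx":0,"ty":0,"tz":0,"ax":0,"ay":0,"az":0,"jaw":-1},{"tx":0,"ty":0,"tz":0,"ax":0,"ay":0,"az":0,"jaw":-1},{"tx":0,"ty":0,"tz":0,"ax":0,"ay":0,"az":0,"jaw":-1},{"tx":0,"ty":0,"tz":0,"ax":0,"ay":0,"az":0,"jaw":-1},{"tx":0,"ty":0,"tz":0,"ax":0,"ay":0,"az":0,"jaw":-1},{"tx":0,"ty":0,"tz":0,"ax":0,"ay":0,"az":0,"jaw":-1}]' 50
```

```text
time: 10.25
ee_pos: [0.3873, 0.3415, 0.0803]
tcp_rot: [179.9, 0.1, 179.9]
wrist_force: [-3.0, -5.2, 10.2]
opening: 0.0504
grasp_force: 57.2
```

```bash
python3 -m handwheel '[{"tx":0,"ty":0,"tz":-0.001,"ax":0,"ay":0,"az":0,"jaw":-0.2},{"tx":0,"ty":0,"tz":0,"ax":0,"ay":0,"az":0,"jaw":0.3},{"tx":0,"ty":0,"tz":0,"ax":0,"ay":0,"az":0,"jaw":1},{"tx":0,"ty":0,"tz":0,"ax":0,"ay":0,"az":0,"jaw":1},{"tx":0,"ty":0,"tz":0,"ax":0,"ay":0,"az":0,"jaw":1},{"tx":0,"ty":0,"tz":-0.02,"ax":0,"ay":0,"az":0,"jaw":1},{"tx":0,"ty":0,"tz":-0.04,"ax":0,"ay":0,"az":0,"jaw":1},{"tx":0,"ty":0,"tz":-0.05,"ax":0,"ay":0,"az":0,"jaw":1},{"tx":0,"ty":0,"tz":-0.05,"ax":0,"ay":0,"az":0,"jaw":1},{"tx":0,"ty":0,"tz":-0.04,"ax":0,"ay":0,"az":0,"jaw":1}]' 50
python3 - <<'E'
from h import *
from workcell import optics
c=optics.camera("scene"); cv2.imwrite("pics/s2.png",c["color"][:,:,::-1])
K,T=c["K"],c["extrinsics"]
for P in ([.387,.3415,.144],[.387,.3415,.004]): print(proj(K,T,P))
plan([.44,-.103,.27],[180,0,180],13)
# candidate view pose tilted
E
```

```text
time: 11.5
ee_pos: [0.3868, 0.3415, 0.2814]
tcp_rot: [179.9, 0.1, 179.9]
wrist_force: [0.3, -0.3, -0.2]
opening: 0.0859
grasp_force: 0.0
[286.9171  96.0178]
[286.2464 135.3485]
n 13 t(mm) [ -4.08 -34.22   1.16] r [ 0.02  0.02 -0.01]
```

View pics/s2.png

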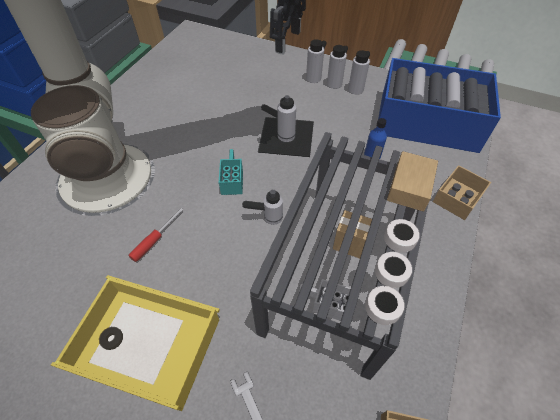

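The tall tool stands upright on the mat at (287,118), and nothing else has moved. Next is the tin, with the gripper tilted to 40° below horizontal.

```bash
python3 -m handwheel '[{"tx":-0.0041,"ty":-0.0342,"tz":0.001,"ax":0,"ay":0,"az":0,"jaw":1},{"tx":-0.0041,"ty":-0.0342,"tz":0.001,"ax":0,"ay":0,"az":0,"jaw":1},{"tx":-0.0041,"ty":-0.0342,"tz":0.001,"ax":0,"ay":0,"az":0,"jaw":1},{"tx":-0.0041,"ty":-0.0342,"tz":0.001,"ax":0,"ay":0,"az":0,"jaw":1},{"tx":-0.0041,"ty":-0.0342,"tz":0.001,"ax":0,"ay":0,"az":0,"jaw":1},{"tx":-0.0041,"ty":-0.0342,"tz":0.001,"ax":0,"ay":0,"az":0,"jaw":1},{"tx":-0.0041,"ty":-0.0342,"tz":0.001,"ax":0,"ay":0,"az":0,"jaw":1},{"tx":-0.0041,"ty":-0.0342,"tz":0.001,"ax":0,"ay":0,"az":0,"jaw":1},{"tx":-0.0041,"ty":-0.0342,"tz":0.001,"ax":0,"ay":0,"az":0,"jaw":1},{"tx":-0.0041,"ty":-0.0342,"tz":0.001,"ax":0,"ay":0,"az":0,"jaw":1}]' 50
python3 - <<'E'
from h import *
def tilt(a,yaw=0): return (R.from_euler('z',yaw,degrees=True)*R.from_euler('y',-a,degrees=True)*R.from_euler('xyz',[180,0,180],degrees=True)).as_euler('xyz',degrees=True)
print(tilt(50))
plan([.49,-.102,.141],tilt(50),7,start=([.44,-.103,.27],[180,0,180]))
E
```

```text
time: 12.8
ee_pos: [0.4273, -0.0017, 0.269]
tcp_rot: [180.0, 0.0, 179.9]
wrist_force: [0.3, -0.7, 0.2]
opening: 0.0856
grasp_force: 0.0
[180.  50. 180.]
n 7 t(mm) [ 0.09  0.14 20.39] r [ 0.   -7.14 -0.  ]
```

```bash
python3 -m handwheel '[{"tx":-0.0041,"ty":-0.0335,"tz":0,"ax":0,"ay":0,"az":0,"jaw":1},{"tx":-0.0041,"ty":-0.0335,"tz":0,"ax":0,"ay":0,"az":0,"jaw":1},{"tx":-0.0041,"ty":-0.0335,"tz":0,"ax":0,"ay":0,"az":0,"jaw":1},{"tx":0,"ty":0,"tz":0.0204,"ax":0,"ay":-7.14,"az":0,"jaw":1},{"tx":0,"ty":0,"tz":0.0204,"ax":0,"ay":-7.14,"az":0,"jaw":1},{"tx":0,"ty":0,"tz":0.0204,"ax":0,"ay":-7.14,"az":0,"jaw":1},{"tx":0,"ty":0,"tz":0.0204,"ax":0,"ay":-7.14,"az":0,"jaw":1},{"tx":0,"ty":0,"tz":0.0204,"ax":0,"ay":-7.14,"az":0,"jaw":1},{"tx":0,"ty":0,"tz":0.0204,"ax":0,"ay":-7.14,"az":0,"jaw":1},{"tx":0,"ty":0,"tz":0.0204,"ax":0,"ay":-7.14,"az":0,"jaw":1}]' 50
python3 - <<'E'
from h import *
from workcell import telemetry, optics
o=telemetry.get_obs();c=optics.camera("wrist");T=wristT(c,o)
np.savez("w3.npz",K=c["K"],T=T,color=c["color"]);print(o["q"],o["ee_pos"],o["tcp_rot"],T[:3,3])
print([proj(c["K"],T,p) for p in ([.6055,-.102,.048],[.6455,-.102,.048],[.6455,-.074,.05],[.6455,-.13,.0])])
im=c["color"][:,:,::-1][::-1,::-1]  # upright
cv2.imwrite("pics/w3.png",im)
E
```

```text
time: 14.05
ee_pos: [0.5066, -0.1085, 0.1366]
tcp_rot: [179.5, 49.2, 179.8]
wrist_force: [0.5, -0.0, -0.4]
opening: 0.0853
grasp_force: 0.0
[-20.801  -48.5196 -54.4454  36.8443  15.9841 -13.8488] [ 0.5066 -0.1085  0.1366] [179.487   49.2447 179.8379] [ 0.3487 -0.1088  0.1739]
[array([287.8401, 194.4366]), array([286.8928, 215.0307]), array([319.7036, 217.062 ]), array([255.3798, 166.4072])]
```

View pics/w3.png

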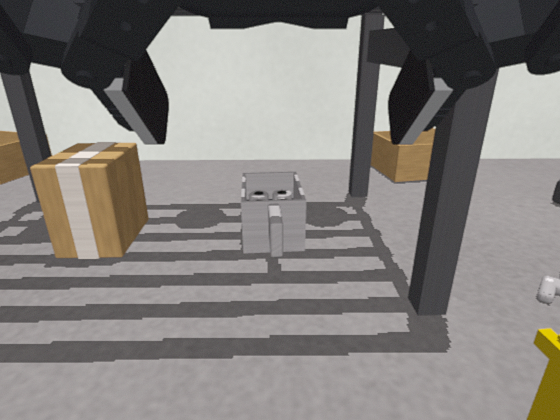

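The flipped wrist view shows:
- **Tin:** front face from (243,197) to (305,250), far top edge from (243,174) to (299,174).
- **Handle:** top end at (276.5,225), root at (275,207).
- **Surroundings:** the path is clear, with the carton to the left at (95,200) and the shelf's front right leg at (440,200).

Joint 2 is at its limit, so I'll keep away from tilted poses close in to the base.

```bash
python3 - <<'E'
from h import *
w=np.load("w3.npz")
f=lambda u,v,z: ray(w["K"],w["T"],559-u,419-v,z)
for n,a in dict(hfree=(276.5,225,.048),hroot=(275,207,.048),FL=(243,197,.05),FR=(304,197,.05),BL=(243,174,.05),BR=(299.5,174,.05),bL=(245,251,0),bR=(304,250,0),legbot=(431,314,0)).items(): print(n,f(*a))
E
python3 - <<'E'
# sharper: zoom stats of the tin region edges
from h import *
w=np.load("w3.npz");im=w["color"][::-1,::-1]; g=cv2.cvtColor(im,cv2.COLOR_RGB2GRAY).astype(int)
for r in (205,215,238,245): print(r,list(g[r,236:312]))
print([int(x) for x in g[165:262,250]]);print([int(x) for x in g[195:262,276]])
E
```

```text
hfree [ 0.6047 -0.1061  0.048 ]
hroot [ 0.639  -0.1045  0.048 ]
FL [ 0.6568 -0.0762  0.05  ]
FR [ 0.6562 -0.1299  0.05  ]
BL [ 0.7206 -0.0705  0.05  ]
BR [ 0.7198 -0.129   0.05  ]
bL [ 0.6487 -0.0766  0.    ]
bR [ 0.6502 -0.1306  0.    ]
legbot [ 0.5606 -0.2141  0.    ]
205 [np.int64(99), np.int64(95), np.int64(93), np.int64(90), np.int64(107), np.int64(136), np.int64(145), np.int64(143), np.int64(142), np.int64(144), np.int64(145), np.int64(144), np.int64(145), np.int64(143), np.int64(143), np.int64(144), np.int64(143), np.int64(144), np.int64(143), np.int64(143), np.int64(144), np.int64(142), np.int64(143), np.int64(143), np.int64(141), np.int64(142), np.int64(144), np.int64(142), np.int64(142), np.int64(143), np.int64(143), np.int64(133), np.int64(129), np.int64(137), np.int64(141), np.int64(148), np.int64(148), np.int64(147), np.int64(151), np.int64(148), np.int64(148), np.int64(150), np.int64(149), np.int64(139), np.int64(140), np.int64(142), np.int64(143), np.int64(144), np.int64(142), np.int64(143), np.int64(143), np.int64(141), np.int64(144), np.int64(143), np.int64(141), np.
[... 3841 characters left out ...]
147, 146, 141, 142, 142, 138, 118, 115, 118, 122, 120, 119, 120, 113, 125, 140, 147, 145, 143, 145, 149, 145, 142, 146, 145, 143, 145, 146, 148, 149, 148, 146, 144, 141, 143, 143, 149, 151, 149, 144, 142, 145, 142, 142, 149, 150, 147, 145, 145, 143, 140, 142, 141, 143, 143, 144, 142, 144, 145, 145, 143, 145, 146, 144, 146, 141, 107, 95, 97, 93, 92, 95, 119, 157, 159]
[126, 138, 135, 135, 134, 123, 136, 146, 127, 116, 148, 197, 194, 194, 193, 192, 193, 192, 195, 196, 185, 123, 117, 119, 118, 122, 118, 123, 139, 151, 149, 145, 145, 145, 147, 145, 146, 144, 149, 146, 143, 143, 142, 144, 147, 145, 144, 146, 149, 146, 148, 146, 145, 142, 145, 149, 145, 142, 142, 143, 141, 124, 86, 86, 92, 92, 93]
```

```bash
cat >> h.py <<'E'
def tilt(a,yaw=0): return (R.from_euler('z',yaw,degrees=True)*R.from_euler('y',-a,degrees=True)*R.from_euler('xyz',[180,0,180],degrees=True)).as_euler('xyz',degrees=True)
E
python3 - <<'E'
from h import *
plan([.57,-.1075,.072],tilt(50,2.7),8)
E
```

```text
n 8 t(mm) [ 0.66 -0.06 10.89] r [-0.2  -0.08 -0.24]
```

```bash
python3 -m handwheel '[{"tx":0.0007,"ty":0,"tz":0.0109,"ax":-0.2,"ay":-0.08,"az":-0.24,"jaw":1},{"tx":0.0007,"ty":0,"tz":0.0109,"ax":-0.2,"ay":-0.08,"az":-0.24,"jaw":1},{"tx":0.0007,"ty":0,"tz":0.0109,"ax":-0.2,"ay":-0.08,"az":-0.24,"jaw":1},{"tx":0.0007,"ty":0,"tz":0.0109,"ax":-0.2,"ay":-0.08,"az":-0.24,"jaw":1},{"tx":0.0007,"ty":0,"tz":0.0109,"ax":-0.2,"ay":-0.08,"az":-0.24,"jaw":1},{"tx":0.0007,"ty":0,"tz":0.0109,"ax":-0.2,"ay":-0.08,"az":-0.24,"jaw":1},{"tx":0.0007,"ty":0,"tz":0.0109,"ax":-0.2,"ay":-0.08,"az":-0.24,"jaw":1},{"tx":0.0007,"ty":0,"tz":0.0109,"ax":-0.2,"ay":-0.08,"az":-0.24,"jaw":1},{"tx":0,"ty":0,"tz":0,"ax":0,"ay":0,"az":0,"jaw":1},{"tx":0,"ty":0,"tz":0,"ax":0,"ay":0,"az":0,"jaw":1}]' 60
python3 - <<'E'
from h import *
from workcell import telemetry
print(telemetry.get_obs()["q"])
plan([.631,-.1047,.0208],tilt(50,2.7),8)
E
```

```text
time: 15.35
ee_pos: [0.5695, -0.1072, 0.0788]
tcp_rot: [-179.7, 49.9, -177.1]
wrist_force: [-0.2, -0.2, -0.4]
opening: 0.0857
grasp_force: 0.0
[-18.3779 -33.9541 -54.6215  21.3876  15.8384 -14.0473]
n 8 t(mm) [ 0.6  -0.03 10.56] r [-0.02 -0.02  0.01]
```

```bash
python3 -m handwheel '[{"tx":0.0006,"ty":0,"tz":0.0106,"ax":0,"ay":0,"az":0,"jaw":1},{"tx":0.0006,"ty":0,"tz":0.0106,"ax":0,"ay":0,"az":0,"jaw":1},{"tx":0.0006,"ty":0,"tz":0.0106,"ax":0,"ay":0,"az":0,"jaw":1},{"tx":0.0006,"ty":0,"tz":0.0106,"ax":0,"ay":0,"az":0,"jaw":1},{"tx":0.0006,"ty":0,"tz":0.0106,"ax":0,"ay":0,"az":0,"jaw":1},{"tx":0.0006,"ty":0,"tz":0.0106,"ax":0,"ay":0,"az":0,"jaw":1},{"tx":0.0006,"ty":0,"tz":0.0106,"ax":0,"ay":0,"az":0,"jaw":1},{"tx":0.0006,"ty":0,"tz":0.0106,"ax":0,"ay":0,"az":0,"jaw":1},{"tx":0,"ty":0,"tz":0,"ax":0,"ay":0,"az":0,"jaw":0.4},{"tx":0,"ty":0,"tz":0,"ax":0,"ay":0,"az":0,"jaw":-0.2}]' 60
python3 -m handwheel '[{"tx":0,"ty":0,"tz":0,"ax":0,"ay":0,"az":0,"jaw":-0.4},{"tx":0,"ty":0,"tz":0,"ax":0,"ay":0,"az":0,"jaw":-0.6},{"tx":0,"ty":0,"tz":0,"ax":0,"ay":0,"az":0,"jaw":-0.7},{"tx":0,"ty":0,"tz":0,"ax":0,"ay":0,"az":0,"jaw":-0.8},{"tx":0,"ty":0,"tz":0,"ax":0,"ay":0,"az":0,"jaw":-1},{"tx":0,"ty":0,"tz":0,"ax":0,"ay":0,"az":0,"jaw":-1},{"tx":0,"ty":0,"tz":0,"ax":0,"ay":0,"az":0,"jaw":-1},{"tx":0,"ty":0,"tz":0,"ax":0,"ay":0,"az":0,"jaw":-1},{"tx":0,"ty":0,"tz":0,"ax":0,"ay":0,"az":0,"jaw":-1},{"tx":0,"ty":0,"tz":0,"ax":0,"ay":0,"az":0,"jaw":-1}]' 60
python3 - <<'E'
from workcell import telemetry
o=telemetry.get_obs();print(o["q"],o["ee_pos"])
E
```

```text
time: 16.6
ee_pos: [0.6311, -0.1045, 0.0204]
tcp_rot: [-179.7, 49.9, -177.1]
wrist_force: [-0.6, -0.5, 0.7]
opening: 0.0519
grasp_force: 0.0
time: 17.85
ee_pos: [0.6313, -0.1045, 0.0208]
tcp_rot: [-179.7, 49.9, -177.1]
wrist_force: [-4.9, 0.4, 5.4]
opening: 0.0096
grasp_force: 58.9
[-15.43631212 -17.98510389 -51.91597869   7.57481764  13.65638151
 -12.01690707] [ 0.63131    -0.1045161   0.02077974]
```

```bash
python3 -m handwheel '[{"tx":0,"ty":0,"tz":0,"ax":0,"ay":0,"az":0,"jaw":-1},{"tx":0.0032,"ty":0,"tz":-0.0038,"ax":0,"ay":0,"az":0,"jaw":-1},{"tx":0.0064,"ty":0,"tz":-0.0077,"ax":0,"ay":0,"az":0,"jaw":-1},{"tx":0.0064,"ty":0,"tz":-0.0077,"ax":0,"ay":0,"az":0,"jaw":-1},{"tx":0.0064,"ty":0,"tz":-0.0077,"ax":0,"ay":0,"az":0,"jaw":-1},{"tx":0.0064,"ty":0,"tz":-0.0077,"ax":0,"ay":0,"az":0,"jaw":-1},{"tx":0.0064,"ty":0,"tz":-0.0077,"ax":0,"ay":0,"az":0,"jaw":-1},{"tx":0.0064,"ty":0,"tz":-0.0077,"ax":0,"ay":0,"az":0,"jaw":-1},{"tx":0.0064,"ty":0,"tz":-0.0077,"ax":0,"ay":0,"az":0,"jaw":-1},{"tx":0.0032,"ty":0,"tz":-0.0038,"ax":0,"ay":0,"az":0,"jaw":-1}]' 100
python3 - <<'E'
from workcell import telemetry
o=telemetry.get_obs();print(o["q"],o["ee_pos"])
E
```

```text
time: 19.1
ee_pos: [0.5506, -0.1083, 0.0209]
tcp_rot: [-179.7, 49.9, -177.1]
wrist_force: [2.5, -0.1, -0.0]
opening: 0.0085
grasp_force: 97.7
[-19.50307342 -33.06919744 -60.92548868  14.40994158  16.6651633
 -14.82639034] [ 0.55059129 -0.10830117  0.02086781]
```

```bash
python3 -m handwheel '[{"tx":0.0032,"ty":0,"tz":-0.0038,"ax":0,"ay":0,"az":0,"jaw":-1},{"tx":0.0064,"ty":0,"tz":-0.0077,"ax":0,"ay":0,"az":0,"jaw":-1},{"tx":0.0048,"ty":0,"tz":-0.0058,"ax":0,"ay":0,"az":0,"jaw":-1},{"tx":0.0016,"ty":0,"tz":-0.0019,"ax":0,"ay":0,"az":0,"jaw":-1},{"tx":0,"ty":0,"tz":0,"ax":0,"ay":0,"az":0,"jaw":-1},{"tx":0,"ty":0,"tz":0,"ax":0,"ay":0,"az":0,"jaw":-0.6},{"tx":0,"ty":0,"tz":0,"ax":0,"ay":0,"az":0,"jaw":0},{"tx":0,"ty":0,"tz":0,"ax":0,"ay":0,"az":0,"jaw":1},{"tx":0,"ty":0,"tz":0,"ax":0,"ay":0,"az":0,"jaw":1},{"tx":0,"ty":0,"tz":0,"ax":0,"ay":0,"az":0,"jaw":1}]' 100
python3 - <<'E'
from workcell import telemetry
from h import *
o=telemetry.get_obs();print(o["q"],o["ee_pos"])
# grip pt ; tin has been pulled by .6313-x
p=o["ee_pos"]; T=mat(p,o["tcp_rot"]); g=p-.019*T[:3,2]; print("grip",g)
r=tilt(20,2.8); d=mat([0,0,0],r)[:3,2]; tgt=g+.019*d; tgt[2]=.016;print(tgt); plan(tgt,r,6)
E
```

```text
time: 20.35
ee_pos: [0.5263, -0.1094, 0.021]
tcp_rot: [-179.7, 49.9, -177.1]
wrist_force: [-0.3, 0.9, 0.3]
opening: 0.0855
grasp_force: 0.0
[-21.0957 -38.3695 -63.4261  17.552   17.8481 -15.9625] [ 0.5263 -0.1094  0.021 ]
grip [ 0.5117 -0.11    0.0333]
[ 0.5182 -0.1097  0.016 ]
n 6 t(mm) [ 1.59  0.01 -0.15] r [-0.04  4.98 -0.  ]
```

```bash
python3 -m handwheel '[{"tx":0.0016,"ty":0,"tz":-0.0001,"ax":0,"ay":5,"az":0,"jaw":1},{"tx":0.0016,"ty":0,"tz":-0.0001,"ax":0,"ay":5,"az":0,"jaw":1},{"tx":0.0016,"ty":0,"tz":-0.0001,"ax":0,"ay":5,"az":0,"jaw":1},{"tx":0.0016,"ty":0,"tz":-0.0001,"ax":0,"ay":5,"az":0,"jaw":1},{"tx":0.0016,"ty":0,"tz":-0.0001,"ax":0,"ay":5,"az":0,"jaw":1},{"tx":0.0016,"ty":0,"tz":-0.0001,"ax":0,"ay":5,"az":0,"jaw":1},{"tx":-0.0038,"ty":0,"tz":0.0014,"ax":0,"ay":0,"az":0,"jaw":0.2},{"tx":0,"ty":0,"tz":0,"ax":0,"ay":0,"az":0,"jaw":-0.3},{"tx":0,"ty":0,"tz":0,"ax":0,"ay":0,"az":0,"jaw":-0.6},{"tx":0,"ty":0,"tz":0,"ax":0,"ay":0,"az":0,"jaw":-0.7}]' 110
python3 -m handwheel '[{"tx":0,"ty":0,"tz":0,"ax":0,"ay":0,"az":0,"jaw":-0.8},{"tx":0,"ty":0,"tz":0,"ax":0,"ay":0,"az":0,"jaw":-1},{"tx":0,"ty":0,"tz":0,"ax":0,"ay":0,"az":0,"jaw":-1},{"tx":0,"ty":0,"tz":0,"ax":0,"ay":0,"az":0,"jaw":-1},{"tx":0,"ty":0,"tz":0,"ax":0,"ay":0,"az":0,"jaw":-1},{"tx":0,"ty":0,"tz":0,"ax":0,"ay":0,"az":0,"jaw":-1},{"tx":0,"ty":0,"tz":0,"ax":0,"ay":0,"az":0,"jaw":-1},{"tx":0,"ty":0,"tz":0,"ax":0,"ay":0,"az":0,"jaw":-1},{"tx":0,"ty":0,"tz":0,"ax":0,"ay":0,"az":0,"jaw":-1},{"tx":0,"ty":0,"tz":0,"ax":0,"ay":0,"az":0,"jaw":-1}]' 110
python3 - <<'E'
from workcell import telemetry
o=telemetry.get_obs();print(o["q"],o["ee_pos"],o["tcp_rot"])
E
```

```text
time: 21.6
ee_pos: [0.522, -0.1096, 0.0157]
tcp_rot: [-179.8, 19.9, -177.3]
wrist_force: [0.2, 0.2, 0.5]
opening: 0.0134
grasp_force: 0.0
time: 22.85
ee_pos: [0.5221, -0.1095, 0.016]
tcp_rot: [-179.8, 19.9, -177.3]
wrist_force: [-5.9, 0.8, 5.1]
opening: 0.0084
grasp_force: 107.5
[-14.92081359 -14.62721869 -34.92345632  50.65151844   5.75461352
 -16.65225225] [ 0.52208795 -0.10954639  0.0159587 ] [-179.83296908   19.87074106 -177.27282447]
```

```bash
python3 -m handwheel '[{"tx":0.006,"ty":0,"tz":-0.0022,"ax":0,"ay":0,"az":0,"jaw":-1},{"tx":0.0141,"ty":0,"tz":-0.0051,"ax":0,"ay":0,"az":0,"jaw":-1},{"tx":0.0141,"ty":0,"tz":-0.0051,"ax":0,"ay":0,"az":0,"jaw":-1},{"tx":0.0141,"ty":0,"tz":-0.0051,"ax":0,"ay":0,"az":0,"jaw":-1},{"tx":0.0141,"ty":0,"tz":-0.0051,"ax":0,"ay":0,"az":0,"jaw":-1},{"tx":0.0141,"ty":0,"tz":-0.0051,"ax":0,"ay":0,"az":0,"jaw":-1},{"tx":0.0141,"ty":0,"tz":-0.0051,"ax":0,"ay":0,"az":0,"jaw":-1},{"tx":0.0141,"ty":0,"tz":-0.0051,"ax":0,"ay":0,"az":0,"jaw":-1},{"tx":0.0141,"ty":0,"tz":-0.0051,"ax":0,"ay":0,"az":0,"jaw":-1},{"tx":0.006,"ty":0,"tz":-0.0022,"ax":0,"ay":0,"az":0,"jaw":-1}]' 110
python3 - <<'E'
from workcell import telemetry
from h import *
o=telemetry.get_obs();print(o["q"],o["ee_pos"],o["tcp_rot"])
t=np.load("top0.npz");K,T=t["K"],t["extrinsics"]
hsv=cv2.cvtColor(t["color"],cv2.COLOR_RGB2HSV)
m=cv2.inRange(hsv,(20,120,40),(38,255,255)); m[:,:380]=0; m[:190]=0; m[345:]=0; m[:,505:]=0
cs,_=cv2.findContours(m,cv2.RETR_EXTERNAL,cv2.CHAIN_APPROX_NONE); c=max(cs,key=cv2.contourArea); h=cv2.convexHull(c)
ap=cv2.approxPolyDP(h,5,True)[:,0]; print(ap.tolist())
# rectify z=.06 & zoom crop for later view; far-edge column profiles
for u in (405,420,435,450,465):
    col=np.where(m[:,u]>0)[0]; v0=col[0]; print(u,v0,ray(K,T,u,v0-.5,.06)[:2], t["color"][v0-2:v0+14,u].sum(1).tolist())
E
```

```text
time: 24.1
ee_pos: [0.3895, -0.1159, 0.0159]
tcp_rot: [-179.8, 19.9, -177.3]
wrist_force: [3.2, -0.6, -1.2]
opening: 0.0087
grasp_force: 107.5
[-22.2391 -35.3425 -48.3752  58.6781   8.0912 -23.6169] [ 0.3895 -0.1159  0.0159] [-179.8004   19.9421 -177.2825]
[[475, 212], [496, 328], [410, 337], [402, 322], [392, 221]]
405 222 [ 0.4775 -0.2504] [411, 442, 452, 406, 329, 236, 214, 239, 258, 310, 394, 426, 431, 432, 430, 431]
420 220 [ 0.4825 -0.2839] [402, 428, 457, 416, 385, 284, 211, 228, 255, 300, 378, 420, 427, 430, 428, 430]
435 219 [ 0.4852 -0.3174] [412, 442, 451, 401, 327, 233, 213, 236, 254, 307, 388, 422, 428, 427, 427, 426]
450 217 [ 0.4902 -0.351 ] [407, 428, 457, 411, 378, 280, 207, 225, 246, 260, 313, 388, 420, 424, 424, 423]
465 216 [ 0.493  -0.3845] [409, 435, 445, 396, 321, 220, 157, 145, 142, 142, 145, 142, 143, 144, 147, 146]
```

```bash
python3 -m handwheel '[{"tx":0,"ty":0,"tz":-0.004,"ax":0,"ay":0,"az":0,"jaw":-1},{"tx":-0.0034,"ty":0,"tz":-0.0094,"ax":0,"ay":0,"az":0,"jaw":-1},{"tx":-0.0051,"ty":0,"tz":-0.0141,"ax":0,"ay":0,"az":0,"jaw":-1},{"tx":-0.0051,"ty":0,"tz":-0.0141,"ax":0,"ay":0,"az":0,"jaw":-1},{"tx":-0.0051,"ty":0,"tz":-0.0141,"ax":0,"ay":0,"az":0,"jaw":-1},{"tx":-0.0051,"ty":0,"tz":-0.0141,"ax":0,"ay":0,"az":0,"jaw":-1},{"tx":-0.0051,"ty":0,"tz":-0.0141,"ax":0,"ay":0,"az":0,"jaw":-1},{"tx":-0.0051,"ty":0,"tz":-0.0141,"ax":0,"ay":0,"az":0,"jaw":-1},{"tx":-0.0034,"ty":0,"tz":-0.0094,"ax":0,"ay":0,"az":0,"jaw":-1},{"tx":0,"ty":0,"tz":0,"ax":0,"ay":0,"az":0,"jaw":-1}]' 110
python3 - <<'E'
from workcell import telemetry,optics
from h import *
o=telemetry.get_obs();print(o["q"],o["ee_pos"],o["tcp_rot"],o["torque"])
s=optics.camera("scene"); np.savez("s3.npz",**s)
cv2.imwrite("pics/s3.png",cv2.resize(s["color"][190:400,50:350,::-1],None,fx=2.6,fy=2.6,interpolation=cv2.INTER_CUBIC))
t=np.load("top0.npz"); W=np.array([.477,-.316,0]);u=np.array([.9934,.1149,0])
r=ray(t["K"],t["extrinsics"],446,303,.017);print("ring",r,(r-W)@u,(r-W)@np.array([-.1149,.9934,0]))
tgt=W-.115*u;tgt[2]=.115;print(tgt);plan(tgt,tilt(20,6.6),9)
E
```

```text
time: 25.35
ee_pos: [0.3888, -0.1157, 0.1304]
tcp_rot: [-179.8, 19.9, -177.3]
wrist_force: [-0.5, -0.1, -5.2]
opening: 0.0085
grasp_force: 107.3
[-22.2447 -36.3316 -36.2484  71.7982   8.0934 -23.6447] [ 0.3888 -0.1157  0.1304] [-179.7943   19.9389 -177.2593] [-0.0352  0.8615  0.0424]
ring [ 0.2997 -0.3487  0.017 ] -0.17990421730892234 -0.0121016309444461
[ 0.3628 -0.3292  0.115 ]
n 9 t(mm) [  4.96 -23.45  -0.04] r [-0.17 -0.01 -0.4 ]
```

View pics/s3.png

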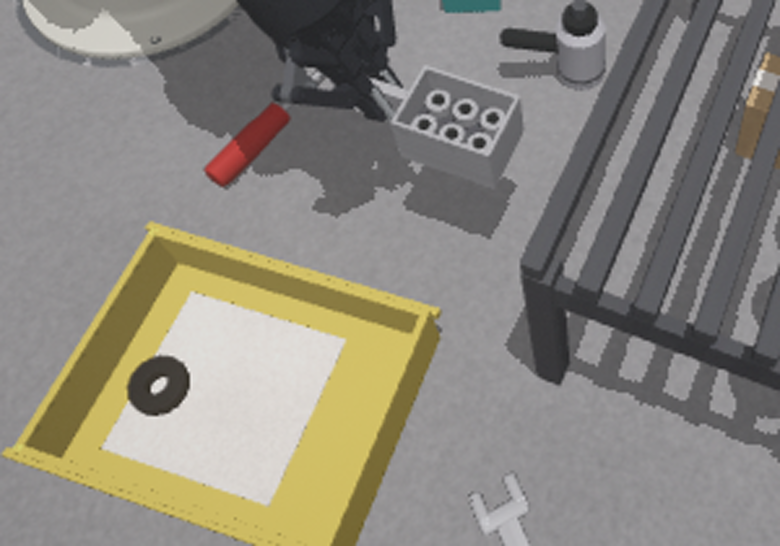

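The tin is lifted and looks level. In the crop its top corners are (393,120), (490,155), (520,97) and (425,68). The ring in the tray is 180 mm from the far wall, so there's room to lower the tin.

```bash
python3 - <<'E'
from h import *
s=np.load("s3.npz"); u=np.array([np.cos(np.radians(2.7)),np.sin(np.radians(2.7)),0]);v=np.array([-u[1],u[0],0])
p=np.array([.3888,-.1157,0])
for a,b in ((.021,-.028),(.101,-.028),(.101,.028),(.021,.028)):
    q=proj(s["K"],s["extrinsics"],p+a*u+b*v+[0,0,.1645]); print((q-[50,190])*2.6)
W=np.array([.477,-.316,0]);u=np.array([.9934,.1149,0]);tgt=W-.121*u;tgt[2]=.115;print(tgt);plan(tgt,tilt(20,6.6),9)
E
```

```text
[389.4206 122.0141]
[488.6272 155.6432]
[519.7974  94.949 ]
[423.9817  63.9607]
[ 0.3568 -0.3299  0.115 ]
n 9 t(mm) [  5.59 -23.48  -0.27] r [-0.17 -0.01 -0.4 ]
```

```bash
python3 -m handwheel '[{"tx":0.0056,"ty":-0.0235,"tz":-0.0003,"ax":-0.17,"ay":0,"az":-0.4,"jaw":-1},{"tx":0.0056,"ty":-0.0235,"tz":-0.0003,"ax":-0.17,"ay":0,"az":-0.4,"jaw":-1},{"tx":0.0056,"ty":-0.0235,"tz":-0.0003,"ax":-0.17,"ay":0,"az":-0.4,"jaw":-1},{"tx":0.0056,"ty":-0.0235,"tz":-0.0003,"ax":-0.17,"ay":0,"az":-0.4,"jaw":-1},{"tx":0.0056,"ty":-0.0235,"tz":-0.0003,"ax":-0.17,"ay":0,"az":-0.4,"jaw":-1},{"tx":0.0056,"ty":-0.0235,"tz":-0.0003,"ax":-0.17,"ay":0,"az":-0.4,"jaw":-1},{"tx":0.0056,"ty":-0.0235,"tz":-0.0003,"ax":-0.17,"ay":0,"az":-0.4,"jaw":-1},{"tx":0.0056,"ty":-0.0235,"tz":-0.0003,"ax":-0.17,"ay":0,"az":-0.4,"jaw":-1},{"tx":0.0056,"ty":-0.0235,"tz":-0.0003,"ax":-0.17,"ay":0,"az":-0.4,"jaw":-1},{"tx":0,"ty":0,"tz":0,"ax":0,"ay":0,"az":0,"jaw":-1}]' 110
python3 - <<'E'
from workcell import telemetry,optics
from h import *
o=telemetry.get_obs();print(o["q"])
W=np.array([.477,-.316,0]);u=np.array([.9934,.1149,0]);v=np.array([-.1149,.9934,0])
# check plain end vs wall in the top view by colour along the tin centreline
c=optics.camera("top");np.savez("t4.npz",**c);im=c["color"]
x0=o["ee_pos"]
tgt=W-.121*u;tgt[2]=.026;plan(tgt,tilt(20,6.6),8)
s=optics.camera("scene");cv2.imwrite("pics/s4.png",np.vstack([cv2.resize(im[190:350,360:520,::-1],None,fx=2.5,fy=2.5),cv2.resize(s["color"][260:420,50:210,::-1],None,fx=2.5,fy=2.5)])[:400]);
E
```

```text
time: 26.65
ee_pos: [0.356, -0.331, 0.114]
tcp_rot: [179.9, 19.8, -173.6]
wrist_force: [-0.5, -0.1, -4.6]
opening: 0.0087
grasp_force: 108.0
[-52.7841 -15.7912 -24.2033  71.2608  16.9893 -57.6922]
n 8 t(mm) [ 3.66  0.01 10.39] r [ 0.01 -0.02 -0.02]
```

```bash
python3 -m handwheel '[{"tx":0.0037,"ty":0,"tz":0.0104,"ax":0,"ay":0,"az":0,"jaw":-1},{"tx":0.0037,"ty":0,"tz":0.0104,"ax":0,"ay":0,"az":0,"jaw":-1},{"tx":0.0037,"ty":0,"tz":0.0104,"ax":0,"ay":0,"az":0,"jaw":-1},{"tx":0.0037,"ty":0,"tz":0.0104,"ax":0,"ay":0,"az":0,"jaw":-1},{"tx":0.0037,"ty":0,"tz":0.0104,"ax":0,"ay":0,"az":0,"jaw":-1},{"tx":0.0037,"ty":0,"tz":0.0104,"ax":0,"ay":0,"az":0,"jaw":-1},{"tx":0.0037,"ty":0,"tz":0.0104,"ax":0,"ay":0,"az":0,"jaw":-1},{"tx":0.0037,"ty":0,"tz":0.0104,"ax":0,"ay":0,"az":0,"jaw":-1},{"tx":0,"ty":0,"tz":0,"ax":0,"ay":0,"az":0,"jaw":-1},{"tx":0,"ty":0,"tz":0,"ax":0,"ay":0,"az":0,"jaw":-1}]' 110
python3 -m handwheel '[{"tx":0.0003,"ty":0,"tz":0.001,"ax":0,"ay":0,"az":0,"jaw":-1},{"tx":0.0003,"ty":0,"tz":0.001,"ax":0,"ay":0,"az":0,"jaw":-1},{"tx":0.0003,"ty":0,"tz":0.001,"ax":0,"ay":0,"az":0,"jaw":-1},{"tx":0,"ty":0,"tz":0,"ax":0,"ay":0,"az":0,"jaw":-1},{"tx":0,"ty":0,"tz":0,"ax":0,"ay":0,"az":0,"jaw":-1},{"tx":0,"ty":0,"tz":0,"ax":0,"ay":0,"az":0,"jaw":-1},{"tx":0,"ty":0,"tz":0,"ax":0,"ay":0,"az":0,"jaw":-1},{"tx":0,"ty":0,"tz":0,"ax":0,"ay":0,"az":0,"jaw":-1},{"tx":0,"ty":0,"tz":0,"ax":0,"ay":0,"az":0,"jaw":-1},{"tx":0,"ty":0,"tz":0,"ax":0,"ay":0,"az":0,"jaw":-1}]' 110
```

```text
time: 28.0
ee_pos: [0.3572, -0.3302, 0.0272]
tcp_rot: [180.0, 19.9, -173.4]
wrist_force: [-0.7, 0.1, -4.2]
opening: 0.0084
grasp_force: 107.9
time: 29.25
ee_pos: [0.3572, -0.33, 0.0238]
tcp_rot: [180.0, 19.9, -173.4]
wrist_force: [-0.5, 0.3, -4.3]
opening: 0.0085
grasp_force: 107.9
```

```bash
python3 -m handwheel '[{"tx":0.0003,"ty":0,"tz":0.001,"ax":0,"ay":0,"az":0,"jaw":-1},{"tx":0.0002,"ty":0,"tz":0.0005,"ax":0,"ay":0,"az":0,"jaw":-1},{"tx":0.0002,"ty":0,"tz":0.0005,"ax":0,"ay":0,"az":0,"jaw":-1},{"tx":0,"ty":0,"tz":0,"ax":0,"ay":0,"az":0,"jaw":-1},{"tx":0,"ty":0,"tz":0,"ax":0,"ay":0,"az":0,"jaw":-1},{"tx":0,"ty":0,"tz":0,"ax":0,"ay":0,"az":0,"jaw":-1},{"tx":0,"ty":0,"tz":0,"ax":0,"ay":0,"az":0,"jaw":-1},{"tx":0,"ty":0,"tz":0,"ax":0,"ay":0,"az":0,"jaw":-1},{"tx":0,"ty":0,"tz":0,"ax":0,"ay":0,"az":0,"jaw":-1},{"tx":0,"ty":0,"tz":0,"ax":0,"ay":0,"az":0,"jaw":-1}]' 110
```

```text
time: 30.5
ee_pos: [0.3573, -0.33, 0.0219]
tcp_rot: [180.0, 19.9, -173.4]
wrist_force: [-4.8, 1.3, 5.3]
opening: 0.0086
grasp_force: 109.7
```

```bash
python3 -m handwheel '[{"tx":-0.0014,"ty":0,"tz":0.0005,"ax":0,"ay":0,"az":0,"jaw":-1},{"tx":-0.0014,"ty":0,"tz":0.0005,"ax":0,"ay":0,"az":0,"jaw":-1},{"tx":-0.0014,"ty":0,"tz":0.0005,"ax":0,"ay":0,"az":0,"jaw":-1},{"tx":-0.0014,"ty":0,"tz":0.0005,"ax":0,"ay":0,"az":0,"jaw":-1},{"tx":-0.0014,"ty":0,"tz":0.0005,"ax":0,"ay":0,"az":0,"jaw":-1},{"tx":-0.0014,"ty":0,"tz":0.0005,"ax":0,"ay":0,"az":0,"jaw":-1},{"tx":-0.0014,"ty":0,"tz":0.0005,"ax":0,"ay":0,"az":0,"jaw":-1},{"tx":-0.0014,"ty":0,"tz":0.0005,"ax":0,"ay":0,"az":0,"jaw":-1},{"tx":-0.0014,"ty":0,"tz":0.0005,"ax":0,"ay":0,"az":0,"jaw":-1},{"tx":0,"ty":0,"tz":0,"ax":0,"ay":0,"az":0,"jaw":-1}]' 30
```

```text
time: 31.75
ee_pos: [0.3706, -0.3289, 0.022]
tcp_rot: [-180.0, 19.9, -173.4]
wrist_force: [-2.8, -1.5, 2.9]
opening: 0.0086
grasp_force: 109.5
```

```bash
python3 -m handwheel '[{"tx":-0.0007,"ty":0,"tz":0.0003,"ax":0,"ay":0,"az":0,"jaw":-1},{"tx":-0.0007,"ty":0,"tz":0.0003,"ax":0,"ay":0,"az":0,"jaw":-1},{"tx":-0.0007,"ty":0,"tz":0.0003,"ax":0,"ay":0,"az":0,"jaw":-1},{"tx":-0.0007,"ty":0,"tz":0.0002,"ax":0,"ay":0,"az":0,"jaw":-1},{"tx":-0.0007,"ty":0,"tz":0.0003,"ax":0,"ay":0,"az":0,"jaw":-1},{"tx":-0.0007,"ty":0,"tz":0.0003,"ax":0,"ay":0,"az":0,"jaw":-1},{"tx":0,"ty":0,"tz":0,"ax":0,"ay":0,"az":0,"jaw":-1},{"tx":0,"ty":0,"tz":0,"ax":0,"ay":0,"az":0,"jaw":-1},{"tx":0,"ty":0,"tz":0,"ax":0,"ay":0,"az":0,"jaw":-1},{"tx":0,"ty":0,"tz":0,"ax":0,"ay":0,"az":0,"jaw":-1}]' 30
python3 - <<'E'
from workcell import telemetry,optics
o=telemetry.get_obs();print(o["torque"],o["grasp_force"])
E
```

```text
time: 33.0
ee_pos: [0.375, -0.3283, 0.0219]
tcp_rot: [-180.0, 19.9, -173.4]
wrist_force: [-5.5, -0.9, 4.7]
opening: 0.0081
grasp_force: 109.7
[-0.17844664  0.8554663   0.05257845] 109.65952277183533
```

```bash
python3 -m handwheel '[{"tx":-0.0005,"ty":0,"tz":0.0002,"ax":0,"ay":0,"az":0,"jaw":-1},{"tx":-0.0005,"ty":0,"tz":0.0002,"ax":0,"ay":0,"az":0,"jaw":-1},{"tx":-0.0005,"ty":0,"tz":0.0001,"ax":0,"ay":0,"az":0,"jaw":-1},{"tx":-0.0005,"ty":0,"tz":0.0002,"ax":0,"ay":0,"az":0,"jaw":-1},{"tx":-0.0005,"ty":0,"tz":0.0002,"ax":0,"ay":0,"az":0,"jaw":-1},{"tx":-0.0005,"ty":0,"tz":0.0002,"ax":0,"ay":0,"az":0,"jaw":-1},{"tx":0,"ty":0,"tz":0,"ax":0,"ay":0,"az":0,"jaw":-1},{"tx":0,"ty":0,"tz":0,"ax":0,"ay":0,"az":0,"jaw":-1},{"tx":0,"ty":0,"tz":0,"ax":0,"ay":0,"az":0,"jaw":-1},{"tx":0,"ty":0,"tz":0,"ax":0,"ay":0,"az":0,"jaw":-1}]' 30
```

```text
time: 34.25
ee_pos: [0.3781, -0.328, 0.0219]
tcp_rot: [-180.0, 19.9, -173.4]
wrist_force: [-5.4, -0.5, 5.6]
opening: 0.0087
grasp_force: 109.7
```

```bash
python3 -m handwheel '[{"tx":-0.0005,"ty":0,"tz":0.0002,"ax":0,"ay":0,"az":0,"jaw":-1},{"tx":-0.0005,"ty":0,"tz":0.0002,"ax":0,"ay":0,"az":0,"jaw":-1},{"tx":-0.0005,"ty":0,"tz":0.0001,"ax":0,"ay":0,"az":0,"jaw":-1},{"tx":-0.0005,"ty":0,"tz":0.0002,"ax":0,"ay":0,"az":0,"jaw":-1},{"tx":-0.0005,"ty":0,"tz":0.0002,"ax":0,"ay":0,"az":0,"jaw":-1},{"tx":-0.0005,"ty":0,"tz":0.0001,"ax":0,"ay":0,"az":0,"jaw":-1},{"tx":-0.0005,"ty":0,"tz":0.0002,"ax":0,"ay":0,"az":0,"jaw":-1},{"tx":0,"ty":0,"tz":0,"ax":0,"ay":0,"az":0,"jaw":-1},{"tx":0,"ty":0,"tz":0,"ax":0,"ay":0,"az":0,"jaw":-1},{"tx":0,"ty":0,"tz":0,"ax":0,"ay":0,"az":0,"jaw":-1}]' 30
```

```text
time: 35.5
ee_pos: [0.3795, -0.3278, 0.0219]
tcp_rot: [180.0, 19.6, -173.6]
wrist_force: [-28.4, 0.2, 18.6]
opening: 0.0082
grasp_force: 113.2
```

```bash
python3 -m handwheel '[{"tx":0.001,"ty":0,"tz":-0.0005,"ax":0,"ay":0,"az":0,"jaw":-1},{"tx":0.0006,"ty":0,"tz":-0.0006,"ax":0,"ay":0,"az":0,"jaw":-1},{"tx":0,"ty":0,"tz":0,"ax":0,"ay":0,"az":0,"jaw":-1},{"tx":0,"ty":0,"tz":0,"ax":0,"ay":0,"az":0,"jaw":-1},{"tx":0,"ty":0,"tz":0,"ax":0,"ay":0,"az":0,"jaw":-0.85},{"tx":0,"ty":0,"tz":0,"ax":0,"ay":0,"az":0,"jaw":-0.7},{"tx":0,"ty":0,"tz":0,"ax":0,"ay":0,"az":0,"jaw":-0.5},{"tx":0,"ty":0,"tz":0,"ax":0,"ay":0,"az":0,"jaw":-0.3},{"tx":0,"ty":0,"tz":0,"ax":0,"ay":0,"az":0,"jaw":-0.3},{"tx":0,"ty":0,"tz":0,"ax":0,"ay":0,"az":0,"jaw":-0.3}]' 30
python3 - <<'E'
from workcell import telemetry
from h import *
o=telemetry.get_obs();p,T=o["ee_pos"],mat(o["ee_pos"],o["tcp_rot"]);print(p,o["tcp_rot"],o["opening"])
# up pose then behind the handle end
u=np.array([np.cos(np.radians(6.6)),np.sin(np.radians(6.6)),0])
W=np.array([.3795,-.3278,0])+.101*u; print("plain end",W)
a=p+[0,0,.07]-.015*u; plan(a,o["tcp_rot"],7)
end=W-.120*u; print("handle end",end)
E
```

```text
time: 36.75
ee_pos: [0.38, -0.3273, 0.0221]
tcp_rot: [179.9, 19.9, -173.4]
wrist_force: [-0.8, -0.4, 0.3]
opening: 0.0301
grasp_force: 0.0
[ 0.38   -0.3273  0.0221] [ 179.9467   19.8853 -173.4337] 0.03010914042266324
plain end [ 0.4798 -0.3162  0.    ]
n 7 t(mm) [ -1.39   0.01 -10.13] r [ 0. -0.  0.]
handle end [ 0.3606 -0.33    0.    ]
```

```bash
python3 -m handwheel '[{"tx":-0.0051,"ty":0,"tz":-0.0141,"ax":0,"ay":0,"az":0,"jaw":-0.3},{"tx":-0.0051,"ty":0,"tz":-0.0141,"ax":0,"ay":0,"az":0,"jaw":-0.3},{"tx":-0.0051,"ty":0,"tz":-0.0141,"ax":0,"ay":0,"az":0,"jaw":-0.3},{"tx":-0.0051,"ty":0,"tz":-0.0141,"ax":0,"ay":0,"az":0,"jaw":-0.3},{"tx":0.0144,"ty":0,"tz":-0.0052,"ax":0,"ay":0,"az":0,"jaw":-1},{"tx":0.0144,"ty":0,"tz":-0.0052,"ax":0,"ay":0,"az":0,"jaw":-1},{"tx":0.0144,"ty":0,"tz":-0.0052,"ax":0,"ay":0,"az":0,"jaw":-1},{"tx":0.0057,"ty":0,"tz":0.0157,"ax":0,"ay":0,"az":0,"jaw":-1},{"tx":0.0057,"ty":0,"tz":0.0157,"ax":0,"ay":0,"az":0,"jaw":-1},{"tx":0.0057,"ty":0,"tz":0.0157,"ax":0,"ay":0,"az":0,"jaw":-1}]' 30
python3 -m handwheel '[{"tx":-0.0028,"ty":0,"tz":0.001,"ax":0,"ay":0,"az":0,"jaw":-1},{"tx":-0.0028,"ty":0,"tz":0.001,"ax":0,"ay":0,"az":0,"jaw":-1},{"tx":-0.0028,"ty":0,"tz":0.001,"ax":0,"ay":0,"az":0,"jaw":-1},{"tx":-0.0014,"ty":0,"tz":0.0005,"ax":0,"ay":0,"az":0,"jaw":-1},{"tx":-0.0009,"ty":0,"tz":0.0004,"ax":0,"ay":0,"az":0,"jaw":-1},{"tx":-0.0009,"ty":0,"tz":0.0003,"ax":0,"ay":0,"az":0,"jaw":-1},{"tx":0,"ty":0,"tz":0,"ax":0,"ay":0,"az":0,"jaw":-1},{"tx":0,"ty":0,"tz":0,"ax":0,"ay":0,"az":0,"jaw":-1},{"tx":0,"ty":0,"tz":0,"ax":0,"ay":0,"az":0,"jaw":-1},{"tx":0,"ty":0,"tz":0,"ax":0,"ay":0,"az":0,"jaw":-1}]' 30
```

```text
time: 38.0
ee_pos: [0.3341, -0.3321, 0.03]
tcp_rot: [179.9, 19.8, -173.4]
wrist_force: [-0.3, 0.6, 0.7]
opening: -0.0
grasp_force: 0.0
time: 39.25
ee_pos: [0.3465, -0.3312, 0.0319]
tcp_rot: [180.0, 19.9, -173.4]
wrist_force: [-1.1, -0.4, -0.9]
opening: -0.0004
grasp_force: 0.0
```

```bash
python3 -m handwheel '[{"tx":-0.0009,"ty":0,"tz":0.0003,"ax":0,"ay":0,"az":0,"jaw":-1},{"tx":-0.0009,"ty":0,"tz":0.0003,"ax":0,"ay":0,"az":0,"jaw":-1},{"tx":-0.0005,"ty":0,"tz":0.0002,"ax":0,"ay":0,"az":0,"jaw":-1},{"tx":-0.0005,"ty":0,"tz":0.0002,"ax":0,"ay":0,"az":0,"jaw":-1},{"tx":-0.0005,"ty":0,"tz":0.0002,"ax":0,"ay":0,"az":0,"jaw":-1},{"tx":-0.0005,"ty":0,"tz":0.0002,"ax":0,"ay":0,"az":0,"jaw":-1},{"tx":0,"ty":0,"tz":0,"ax":0,"ay":0,"az":0,"jaw":-1},{"tx":0,"ty":0,"tz":0,"ax":0,"ay":0,"az":0,"jaw":-1},{"tx":0,"ty":0,"tz":0,"ax":0,"ay":0,"az":0,"jaw":-1},{"tx":0,"ty":0,"tz":0,"ax":0,"ay":0,"az":0,"jaw":-1}]' 30
```

```text
time: 40.5
ee_pos: [0.3506, -0.3307, 0.0319]
tcp_rot: [180.0, 19.9, -173.4]
wrist_force: [-0.0, -0.9, 0.7]
opening: 0.0002
grasp_force: 0.0
```

```bash
python3 -m handwheel '[{"tx":-0.0005,"ty":0,"tz":0.0002,"ax":0,"ay":0,"az":0,"jaw":-1},{"tx":-0.0005,"ty":0,"tz":0.0002,"ax":0,"ay":0,"az":0,"jaw":-1},{"tx":-0.0005,"ty":0,"tz":0.0002,"ax":0,"ay":0,"az":0,"jaw":-1},{"tx":-0.0005,"ty":0,"tz":0.0001,"ax":0,"ay":0,"az":0,"jaw":-1},{"tx":-0.0005,"ty":0,"tz":0.0002,"ax":0,"ay":0,"az":0,"jaw":-1},{"tx":-0.0005,"ty":0,"tz":0.0002,"ax":0,"ay":0,"az":0,"jaw":-1},{"tx":0,"ty":0,"tz":0,"ax":0,"ay":0,"az":0,"jaw":-1},{"tx":0,"ty":0,"tz":0,"ax":0,"ay":0,"az":0,"jaw":-1},{"tx":0,"ty":0,"tz":0,"ax":0,"ay":0,"az":0,"jaw":-1},{"tx":0,"ty":0,"tz":0,"ax":0,"ay":0,"az":0,"jaw":-1}]' 30
```

```text
time: 41.75
ee_pos: [0.3517, -0.3306, 0.0316]
tcp_rot: [179.9, 19.6, -173.6]
wrist_force: [-20.4, -1.4, 9.6]
opening: -0.0001
grasp_force: 9.8
```

```bash
python3 -m handwheel '[{"tx":0.0014,"ty":0,"tz":-0.0005,"ax":0,"ay":0,"az":0,"jaw":-1},{"tx":0.0028,"ty":0,"tz":-0.001,"ax":0,"ay":0,"az":0,"jaw":-1},{"tx":0.0094,"ty":0,"tz":-0.0034,"ax":0,"ay":0,"az":0,"jaw":-1},{"tx":-0.0034,"ty":0,"tz":-0.0094,"ax":0,"ay":0,"az":0,"jaw":-1},{"tx":-0.0085,"ty":0,"tz":-0.0235,"ax":0,"ay":0,"az":0,"jaw":-1},{"tx":-0.0102,"ty":0,"tz":-0.0282,"ax":0,"ay":0,"az":0,"jaw":-1},{"tx":-0.0102,"ty":0,"tz":-0.0282,"ax":0,"ay":0,"az":0,"jaw":-1},{"tx":-0.0068,"ty":0,"tz":-0.0188,"ax":0,"ay":0,"az":0,"jaw":-1},{"tx":0,"ty":0,"tz":0,"ax":0,"ay":0,"az":0,"jaw":-1},{"tx":0,"ty":0,"tz":0,"ax":0,"ay":0,"az":0,"jaw":-1}]' 30
python3 - <<'E'
from h import *
from workcell import telemetry, optics
o=telemetry.get_obs();c=optics.camera("wrist");T=wristT(c,o);np.savez("w5.npz",K=c["K"],T=T,color=c["color"])
t=optics.camera("top");s=optics.camera("scene")
a=cv2.resize(c["color"][::-1,::-1,::-1],(500,375)); b=cv2.resize(t["color"][190:350,370:530,::-1],(300,300)); d=cv2.resize(s["color"][260:420,50:230,::-1],(300,267))
P=np.zeros((600,800,3),np.uint8);P[:375,:500]=a;P[:300,500:]=b;P[300:567,500:]=d;cv2.imwrite("pics/f.png",P)
print(o["q"],o["ee_pos"])
E
```

```text
time: 43.0
ee_pos: [0.3393, -0.3319, 0.1461]
tcp_rot: [179.9, 19.9, -173.5]
wrist_force: [0.3, -0.4, 0.3]
opening: 0.0003
grasp_force: 0.0
[-54.6995 -17.1421 -21.6822  75.6833  17.3753 -59.7676] [ 0.3393 -0.3319  0.1461]
```

View pics/f.png

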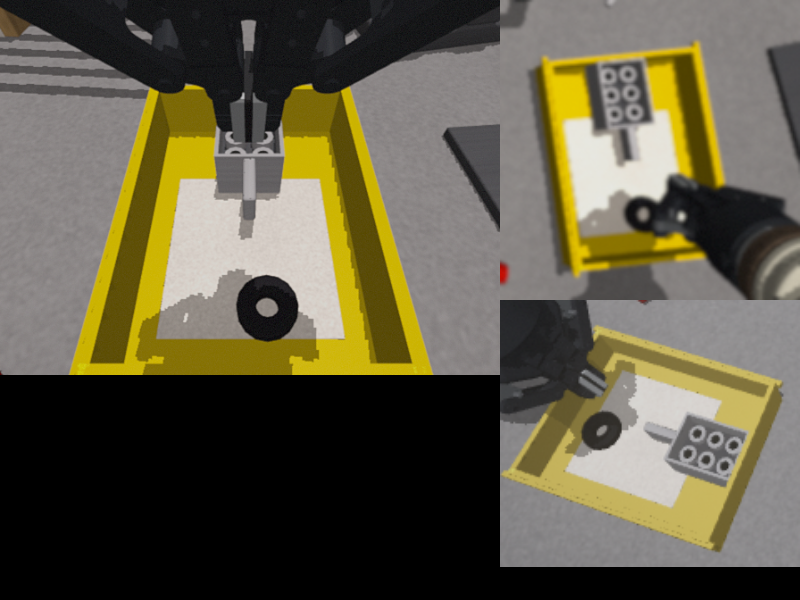

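The last picture shows the tin lying flat, square and up against the far wall: in the top view its far edge runs from (597,65) to (646,60), parallel to the wall. The handle points to the robot, and the ring and gripper are clear.

```bash
python3 -c "
from workcell import workorder
print(workorder.job_done())"
```

```text
the job is handed in; nothing more can be done
None
```

The job is handed in at about 43 s of the 69 s allowed: the tall air tool stands upright on the mat, and the tin lies flat in the tray, square against the far wall with its handle towards the robot; I don't have the verdict.

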